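# Take the tablet cassette out of its dock

### The arm

A 6-joint arm with a two-finger parallel gripper is mounted at the origin on the work surface. World frame = base frame: x ahead of the robot, y to its left, z up, the work surface at z = 0. Lengths are in mm, angles in rad, forces in N, time in s.
With the tool pointing down it reaches from about 275 to 750 mm from the base axis. Payload 10.2 kg.
Tool frame: the origin (TCP) lies midway between the tips of the shut fingers; the grasp point (between the pads) lies 19 mm behind it (ctrl.grip_depth is the distance from the TCP to the grasp point, in mm); y points along the fingers, x is the direction in which the jaws open and shut, and the axes are right-handed (so a half turn about y gives the same grasp; the last joint's range is limited). The gripper opens to 85 mm and grips with 20 to 120 N. Pads are 22 mm wide; open, the fingers measure 114 mm over their backs; the gripper's body (76 mm by 85 mm) begins 54 mm behind the grasp point. The pads swing forward as they close: fully open they stand 13 mm farther back than shut.
Start: joints at [-1.337, 0.313, 1.498, -0, 1.331, -0.223], TCP at [231.555, -471.183, 231.294] pointing down, gripper open.
Joint ranges: [-2.94, 2.94], [-0.97, 2.17], [0.19, 2.56], [-1.23, 4.37], [0.02, 3.11], [-2.88, 2.88]. Speed limits (rad/s): [2.39, 2.39, 3.01, 3.14, 3.14, 3.14].

### API

Orientations are given as a unit quaternion [w, x, y, z].
In Python, from rig import ctrl gives the robot as it stands. The module is installed in compiled form; this text tells all that it offers.
- The arm moves only by the tool drive_tool, never from a script. Its arguments are lists of equal length, an entry for each row: "gripper": the closure, from 0 (fully open) to 1 (shut); "offset": the shift along the tool's x, y, z in m, a list of three; "turn": the turn about the tool's y in degrees. In form: {"gripper": [gripper, ...], "offset": [[tx, ty, tz], ...], "turn": [turn, ...]}. A call has 1 to 20 rows; each row shifts and turns the commanded pose from where the row before left it, along the tool's axes as they then stand; what a row does not reach is not made up. A row lasts 1/12 s, in which the tool goes at most 41.7 mm and 7.16 degrees, less where a joint would pass 70% of its speed; a pose out of reach is approached as far as the arm can. A call is refused whole if a number of a shift passes 0.0417 or a number of a turn 7.16, either way. A call with a gripper value outside its range is refused whole. The fingers move at their own pace and stop on an object; "force" is the grip in N (left out, the last holds). Time passes only in rows, so rows that do not move let the fingers close. It gives the time, the measured TCP pose, the force and the opening at its end, in the units of the state.
- ctrl.sense(): the state, without advancing time (a new reading comes with each control period).
- ctrl.capture(name): name is "scene" or "top"; returns (picture, depth): 400x640x3 uint8, red, green, blue; 400x640 float32, mm along the optical axis (not along the pixel's ray), 0 where there is no reading.
- ctrl.camera_params(name): a dict with "fovy" (degrees; the focal length in pixels is half the picture's height over the tangent of half this angle, whatever the lens; pixels are square), "cx", "cy" (the principal point, pixels), "view" (4x4, takes a point from world to camera coordinates). Camera axes: x right, y down, z forward; pixel columns grow to the right and rows downward; lengths in mm; the calibration is good to about 2 mm. A picture is of the moment at which its call begins. camera_params takes no time and is no camera call.
- ctrl.finish_job(): hands the job in, once; it reports no verdict.
Trained networks look in the newest picture that a camera, given by its name, has taken for a name from the list of things; names that differ only in an ending like _2 or _b are one class to them, and where a whole thing is asked for, a point or a joint stands for the part that bears it (a point fixed in the world has none). Each returns a list of dicts, best first, with "score" (0 to 1); they miss things now and then, are a little off and sometimes report something else, mostly with a low value. They report only what shows in the picture. A call takes as long as a camera call. They do not tell look-alikes from the thing itself.
- ctrl.boxes_of(camera, query): "centre" ([x, y, z] in mm, in the coordinates of the camera as it stood for that picture, good to about 4 mm: the middle of the surface that is visible of it).
- ctrl.regions_of(camera, query): "mask" (400x640 bool, what is visible of it).
- ctrl.pinpoint(camera, query): "centre" ([x, y, z] in mm, in the coordinates of the camera as it stood for that picture, good to about 4 mm: a listed point, or the origin of a listed thing).
The state is a dict: "time_s": time; "joints": joint angles; "dq": joint speeds; "tau": joint torques, N m; "eef_pos": TCP position; "ee_rot": TCP orientation; "force": force on the tool from outside, world axes, zero at the start; "wrist_torque": the same for the moment, N m; "grip_width": opening from 0.0 (shut) to 1.0 (fully open).
Only numpy, scipy, OpenCV 4.12 (cv2) and the standard library are available. Lean on these libraries where they do the work, as an engineer would, in place of code of your own. Each camera call takes 0.05 s, during which the arm holds its last target.

### The job

Swing the clamp lever on the occupied dock fully open, then pinch the tablet cassette's two side catches together to unlatch it and lift the cassette up out of the dock, about 10 cm above its seat. Finish while still holding it there by the pinched catches: upright, still, over its dock and clear of it. Do not tip the cassette, and leave the loose bottle, jar, cartons, tray and spatula around it where they are.

Things in the scene. Friction and masses are not known exactly. Their poses are not given: they have to be found in the camera images.
- dock: occupied cassette dock, grey, fixed; foot plate 175 x 120 x 10 mm. Origin: on the bench below the well's centre; x points from the clamp lever's side (front) to the drive housing (rear; x 54 to 86, 66 mm high), y to its left, z up. Well floor 10 mm, side rims 60.5 mm above the bench, outer faces at y = +-40 mm. A like but empty dock stands on the bench too: not needed
- seat (a point): point on the dock: centre of the well's floor, 10 mm above the bench, where the cassette's underside centre rests
- cassette_grip (a point): middle of the loose tablet cassette, level with its catches' plates: 79 mm above its underside (89 above the bench when seated), 22 mm below its top; axes as the dock's. White and clear box 90 mm along x, 32 mm wide, 101 mm high, 0.14 to 0.28 kg. Its front tongue, 30 mm wide, lies under the shut lever's blade and cannot rise. Seated play 1 mm sideways
- catch_left_plate (a point): middle of the outer face of the left (+y) catch's ribbed finger plate, 28 mm wide (x), 32 mm high. The catch is a springy grey arm hinged at its foot; released, both lean out, plates 60 mm apart at mid height, 64 at the top edges; pinched, they stand parallel, 44 mm apart. Its tooth hooks under the steel strike plate on the dock's rim until pressed in
- catch_right_plate (a point): the same point of the right (-y) catch, a mirror image
- catch_left (a joint): angle of the left catch, rad: 0 released (hooked), 0.11 fully pressed in; the tooth clears the strike plate from about 0.07 (0.095 if the cassette sits hard to one side). About 7 N on the plate presses it home
- catch_right (a joint): the same for the right catch
- clamp (a joint): angle of the occupied dock's clamp lever, rad: 0 shut (blade across the dock's front, from the pivot along the dock's -y, over the cassette's tongue); grows as it swings level, clockwise from above, the knob going to the dock's -x, to its stop at 1.6, fully open. It stays where it is left; about 1 N at the knob moves it
- clamp_knob (a point): centre of the lever's round black upright knob, 16 mm in diameter and 33 mm tall (63 to 96 mm above the bench), 105 mm from the pivot; the point is 80 mm above the bench. The steel blade below it is 13 mm wide and lies 43 to 49 mm above the bench
- clamp_pivot (a point): point on the lever's vertical pivot axis, level with the knob's centre; at x = -64, y = +45 mm of the dock
- tablet_bottle: loose amber glass tablet bottle with a wide white cap, 46 mm in diameter, 88 mm high; origin at its underside; leave alone
- powder_jar: loose white jar, 60 mm in diameter, 75 mm high; origin at its underside; leave alone
- carton_upright: loose medicine carton standing up, 60 x 36 x 85 mm; origin at its underside; leave alone
- carton_flat: loose medicine carton lying flat, 50 x 115 x 30 mm; origin at its underside; leave alone
- counting_tray: loose white counting tray, 130 x 160 x 14 mm; origin at its underside; leave alone
- spatula: loose white counting spatula, 170 mm long, lying on the bench; leave alone
Mind the look-alikes: they are no part of the job. Leave any green or orange look-alike of the part that bears cassette_grip alone.

How it is judged:
By the outcome, as a careful person would: the job done as asked, in the order asked, and still so for the second after the job is handed in, while the arm keeps its last pose, push and grip.
It also fails if it takes over 48 s, if anything falls off the work surface, if the arm or the gripper's body presses on something with over 40 N, if the wrist force passes 120 N, or if a joint passes its speed limit or range.

## Working session

There is one attempt and no reset: what is moved stays moved. The work goes in short steps, Python scripts to look and compute and a tool call to move; the robot and the scene stay as the last step left them, time stands still between calls to the robot, and variables do not carry over. Pictures are saved under pics/ and viewed, and the job is handed in when it is done.

Besides the shell and the picture viewer there is one more tool, called after ">>>" in YAML: its name, and indented under it one key for each argument. drive_tool: Moves the arm, as the interface text tells. Its arguments: {"type":"object","properties":{"gripper":{"type":"array","items":{"type":"number"}},"offset":{"type":"array","items":{"type":"array","items":{"type":"number"}}},"turn":{"type":"array","items":{"type":"number"}},"force":{"type":"number"}},"required":["gripper","offset","turn"]}

```bash
mkdir -p pics; ls; python3 - <<'E'
from rig import ctrl
import cv2,numpy as np
print(ctrl.sense()); print(ctrl.grip_depth)
for n in("scene","top"):
    p,d=ctrl.capture(n); np.savez(f"{n}0.npz",p=p,d=d)
    cv2.imwrite(f"pics/{n}0.png",cv2.resize(p[...,::-1],(800,500)))
    c=ctrl.camera_params(n);print(n,c['fovy'],c['cx'],c['cy'],np.round(c['view'],4).tolist())
    for q in("cassette_grip","clamp_knob","clamp_pivot","seat","catch_left_plate","catch_right_plate"):
        for r in ctrl.pinpoint(n,q):
            w=np.linalg.inv(c['view'])@np.r_[r['centre'],1]
            f=200/np.tan(np.radians(c['fovy']/2));x=np.array(r['centre'])
            print(n,q,round(r['score'],2),w[:3].round(0),(f*x[:2]/x[2]+[c['cx'],c['cy']]).round())
E
```

```text
pics
{'time_s': 0.0, 'joints': array([-1.33740409e+00,  3.13441965e-01,  1.49846296e+00, -1.71287527e-05,
        1.33098141e+00, -2.23392300e-01]), 'dq': array([ 0.00115018,  0.00130074,  0.00041223, -0.00015368,  0.00097481,
       -0.00193929]), 'tau': array([ 1.16278465e-03, -4.12264359e+01, -2.59747678e+01, -1.13654767e-04,
        4.01874713e-03,  1.33593650e-05]), 'eef_pos': array([ 231.48526316, -470.91736807,  230.72944347]), 'ee_rot': array([ 0.60054001, -0.59990477,  0.37413778, -0.37347944]), 'force': array([-0.08654833,  0.23361203, -0.66060674]), 'wrist_torque': array([-0.004788  , -0.02856269,  0.02980558]), 'grip_width': 1.000888761117367}
18.700000000000003
scene 54.520871666120506 318.95718945600765 201.85572532736228 [[-0.5088, 0.8609, -0.0059, 350.9842], [0.5592, 0.3253, -0.7626, -242.6899], [-0.6545, -0.3913, -0.6469, 1654.3884], [0.0, 0.0, 0.0, 1.0]]
scene cassette_grip 0.63 [ 642. -147.   88.] [287. 202.]
scene cassette_grip 0.6 [ 340. -183.   77.] [324. 156.]
scene clamp_knob 0.47 [ 569. -201.   82.] [286. 186.]
scene clamp_pivot 0.74 [ 571. -205.   79.] [284.
[... 1179 characters left out ...]
   13.] [356. 185.]
top seat 0.6 [ 638. -145.    3.] [356. 188.]
top catch_left_plate 0.62 [ 314. -203.   81.] [387. 309.]
top catch_left_plate 0.48 [ 639. -111.   90.] [346. 181.]
top catch_left_plate 0.45 [830. 199.  84.] [230. 116.]
top catch_left_plate 0.45 [ 639. -143.    1.] [356. 188.]
top catch_left_plate 0.39 [ 606. -365.   77.] [443. 192.]
top catch_right_plate 0.58 [ 643. -173.   88.] [369. 179.]
top catch_right_plate 0.56 [ 364. -171.   79.] [373. 288.]
top catch_right_plate 0.55 [841. 144.  80.] [250. 112.]
top catch_right_plate 0.5 [ 642. -114.   86.] [347. 180.]
top catch_right_plate 0.47 [ 568. -311.   82.] [424. 206.]
top catch_right_plate 0.4 [ 433. -459.    5.] [476. 259.]
```

View pics/top0.png

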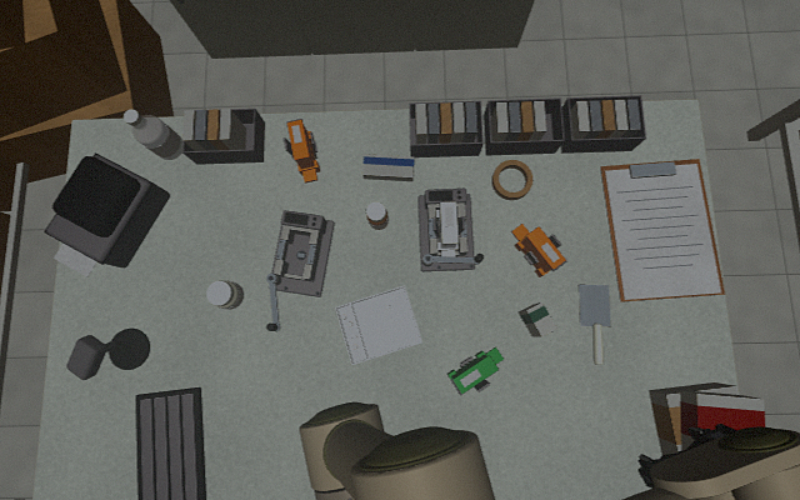

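View pics/scene0.png

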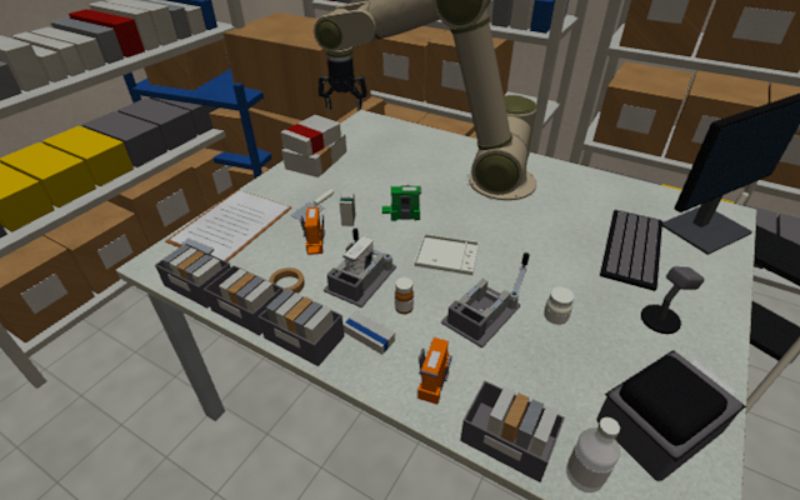

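```bash
python3 - <<'E'
import numpy as np,cv2
for n,(a,b,c,d) in {"top":(310,150,430,240),"scene":(230,140,350,250)}.items():
    p=np.load(n+"0.npz")['p'][b:d,a:c,::-1]
    cv2.imwrite(f"pics/{n}0c.png",cv2.resize(p,None,fx=5.4,fy=5.4,interpolation=cv2.INTER_CUBIC))
E
```

```text
(no output)
```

View pics/top0c.png

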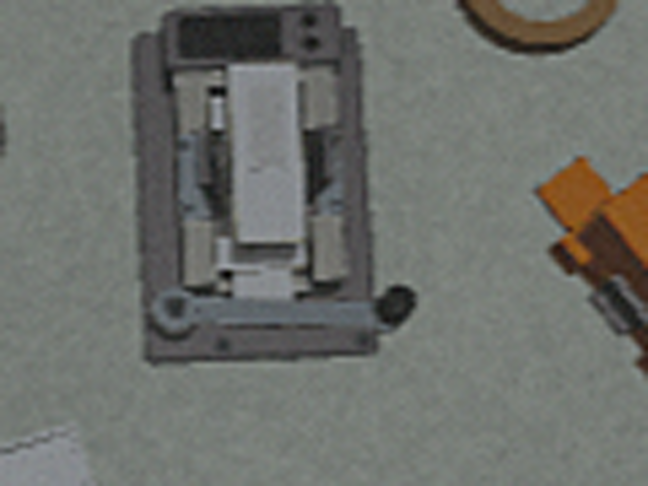

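View pics/scene0c.png

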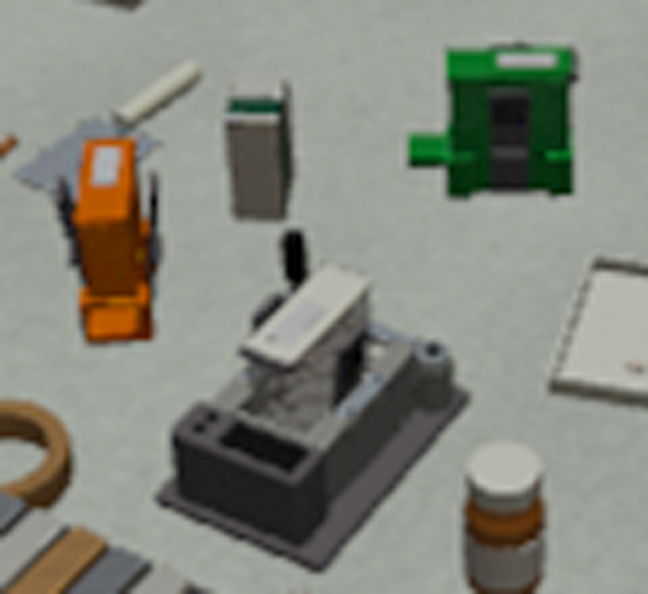

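The occupied dock is the one holding the white cassette, at top-camera pixel (358,180). Its knob is at about (384,206) and its pivot at (342,206). The orange parts at (435,198) and (239,113) and the green one at (378,299) are look-alikes. The empty dock is at (241,200). Next I'll get the dock's pose and yaw from the depth image.

```bash
cat > h.py <<'E'
import numpy as np,cv2
from rig import ctrl
def cloud(n,d):
    c=ctrl.camera_params(n);f=200/np.tan(np.radians(c['fovy']/2))
    v,u=np.mgrid[0:400,0:640]
    P=np.stack([(u-c['cx'])/f*d,(v-c['cy'])/f*d,d,np.ones_like(d)],-1)
    W=(P@np.linalg.inv(c['view']).T)[...,:3]; W[d<=0]=np.nan
    return W
E
python3 - <<'E'
from h import *
for n in("top","scene"):
    z=np.load(n+"0.npz");W=cloud(n,z['d'])
    x,y,h=W[...,0],W[...,1],W[...,2]
    R=(abs(x-640)<130)&(abs(y+145)<90)
    bench=(abs(x-640)<200)&(abs(y+145)<200)&(h<6)
    print(n,"bench z",np.nanmedian(h[bench]))
    for nm,lo,hi,lim in(("casstop",104,120,None),("rims+housing",57,71,None),("rims",57,63.5,None),("housing",63.5,70,None),("foot",6,15,None),("knob",85,103,None),("blade",43,54,None)):
        m=R&(h>lo)&(h<hi)
        if nm=="knob": m&=(x<600)
        if nm=="blade": m&=(x<600)
        if m.sum()<5: print(nm,m.sum());continue
        pts=np.c_[x[m],y[m]].astype(np.float32)
        r=cv2.minAreaRect(pts)
        print(nm,m.sum(),np.median(pts,0).round(1),"rect",np.round(r[0],1),np.round(r[1],1),round(r[2],1),"z",np.median(h[m]).round(1))
E
```

```text
top bench z 1.0060007028159816
casstop 479 [ 643.1 -144. ] rect [ 643.4 -143.8] [90.9 63.1] 4.5 z 111.8
rims+housing 787 [ 688.7 -134.3] rect [ 649.1 -148.5] [ 99.8 158.1] 89.6 z 63.8
rims 378 [ 640.1 -122.4] rect [ 653.1 -141.6] [ 85.9 150.1] 89.6 z 60.9
housing 391 [ 707.9 -139.7] rect [ 647.7 -147.6] [163.1  89.1] 4.3 z 66.8
foot 836 [ 625.4 -126.9] rect [ 640.5 -127.6] [183.2 230.7] 80.4 z 10.5
knob 33 [ 570.5 -203.9] rect [ 586.6 -176.4] [78.3 14.7] 60.2 z 96.8
blade 251 [ 575.3 -143.5] rect [ 581.8 -150.1] [119.5  33.6] 88.5 z 49.5
scene bench z -2.242118045223492
casstop 232 [ 649.6 -144.3] rect [ 645.3 -144.4] [92.6 62.8] 4.4 z 111.0
rims+housing 482 [ 698.7 -130.7] rect [ 652.  -154.5] [160.1 112.3] 1.1 z 63.6
rims 239 [ 677.  -120.1] rect [ 652.6 -153.7] [159.4 108.3] 0.2 z 60.5
housing 236 [ 711.7 -139.5] rect [ 651.1 -153.7] [168.4  90.7] 8.7 z 66.3
foot 314 [678.  -99.2] rect [ 648.8 -144.4] [172.7 118.8] 0.8 z 10.2
knob 20 [ 574.7 -204.9] rect [ 573.2 -206.1] [19.8 10.3] 32.3 z 93.5
blade 58 [ 578.9 -112.3] rect [ 585.6 -151.9] [ 29.9 121.9] 3.3 z 49.3
```

```bash
python3 - <<'E'
from h import *
for n in("top","scene"):
    z=np.load(n+"0.npz");W=cloud(n,z['d'])
    x,y,h=W[...,0],W[...,1],W[...,2]
    def sel(zl,zh,xl,xh,yl,yh): 
        m=(h>zl)&(h<zh)&(x>xl)&(x<xh)&(y>yl)&(y<yh); return np.c_[x[m],y[m]]
    # cassette top: PCA
    P=sel(107,116,590,700,-166,-122)
    r=cv2.minAreaRect(P.astype(np.float32));print(n,"cass",len(P),P.mean(0).round(1),np.round(r[0],1),np.round(r[1],1),round(r[2],2))
    # per-x-bin y-range edges
    def edges(P,ax,lo,hi,st,nm):
        o=1-ax;b=[];
        for s in np.arange(lo,hi,st):
            q=P[(P[:,ax]>=s)&(P[:,ax]<s+st)]
            if len(q)>2: b.append((s+st/2,q[:,o].min(),q[:,o].max(),np.median(q[:,o])))
        b=np.array(b)
        if len(b)>3:
          for k,l in((1,'min'),(2,'max'),(3,'med')):
            f=np.polyfit(b[:,0],b[:,k],1);print("  ",nm,l,"slope %.3f"%f[0],"mid %.1f @%.1f"%(np.polyval(f,b[:,0].mean()),b[:,0].mean()))
    edges(P,0,600,690,6,"cass y(x)")
    edges(sel(46,53,560,600,-190,-100),1,-185,-105,6,"blade x(y)")
    edges(sel(57,70,590,735,-200,-90),0,600,725,6,"rim y(x)")
    edges(sel(63,70,690,740,-190,-100),1,-180,-108,6,"housing x(y)")
    edges(sel(6,14,540,740,-215,-80),0,570,720,8,"foot y(x)")
E
python3 - <<'E'
import numpy as np,cv2
p=np.load("top0.npz")['p'][150:220,330:400,::-1]
cv2.imwrite("pics/t1.png",cv2.resize(p,None,fx=8,fy=8,interpolation=cv2.INTER_CUBIC))
E
```

```text
top cass 442 [ 642.9 -143.8] [ 644.3 -143.8] [90.9 33.6] 0.78
   cass y(x) min slope 0.011 mid -159.4 @645.0
   cass y(x) max slope 0.007 mid -128.1 @645.0
   cass y(x) med slope 0.000 mid -143.9 @645.0
   blade x(y) min slope 0.053 mid 569.3 @-143.0
   blade x(y) max slope 0.013 mid 589.2 @-143.0
   blade x(y) med slope 0.074 mid 575.9 @-143.0
   rim y(x) min slope -0.020 mid -183.2 @663.0
   rim y(x) max slope 0.057 mid -103.3 @663.0
   rim y(x) med slope -0.070 mid -128.4 @663.0
   housing x(y) min slope -0.044 mid 698.6 @-144.0
   housing x(y) max slope -0.011 mid 726.2 @-144.0
   housing x(y) med slope 0.000 mid 711.7 @-144.0
   foot y(x) min slope -0.022 mid -201.3 @649.6
   foot y(x) max slope 0.021 mid -84.7 @649.6
   foot y(x) med slope 0.201 mid -112.0 @649.6
scene cass 207 [ 648.3 -144.6] [ 645.4 -144.8] [91.7 35.6] 0.51
   cass y(x) min slope 0.018 mid -160.8 @645.0
   cass y(x) max slope 0.042 mid -130.0 @645.0
   cass y(x) med slope 0.042 mid -144.3 @645.0
   blade x(y) min slope -0.021 mid 572.2 @-123.2
   blade x(y) max slope 0.451 mid 586.1 @-123.2
   blade x(y) med slope 0.342 mid 581.2 @-123.2
   rim y(x) min slope -0.703 mid -159.2 @663.0
   rim y(x) max slope 0.066 mid -105.1 @663.0
   rim y(x) med slope -0.297 mid -127.8 @663.0
   housing x(y) min slope -0.000 mid 700.2 @-144.0
   housing x(y) max slope -0.012 mid 728.9 @-144.0
   housing x(y) med slope -0.037 mid 715.3 @-144.0
   foot y(x) min slope -0.224 mid -110.4 @646.0
   foot y(x) max slope 0.029 mid -87.0 @646.0
   foot y(x) med slope -0.001 mid -96.0 @646.0
```

View pics/t1.png

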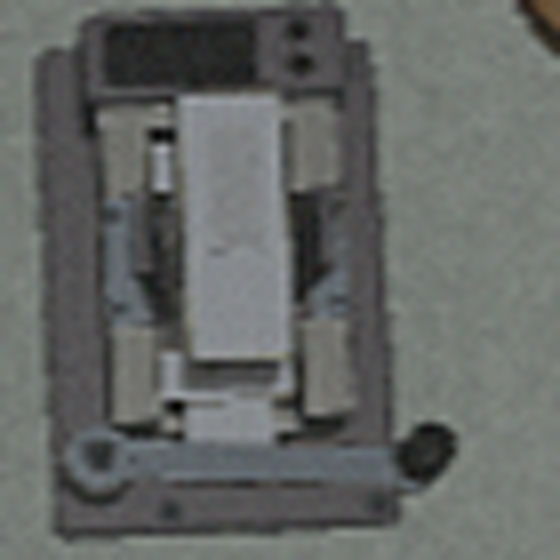

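```bash
cat >> h.py <<'E'
def onplane(n,u,v,z):
    c=ctrl.camera_params(n);f=200/np.tan(np.radians(c['fovy']/2));V=np.linalg.inv(c['view'])
    d=V[:3,:3]@np.array([(u-c['cx'])/f,(v-c['cy'])/f,1]);o=V[:3,3]
    return o+d*(z-o[2])/d[2]
E
python3 - <<'E'
from h import *
g=lambda a,b,z:onplane("top",330+a/8-.5+.06,150+b/8-.5+.06,z).round(1)
F=[g(57,535,10),g(398,520,10),g(38,50,10),g(372,45,10)]
for n,p in zip(("FL","FR","RL","RR"),F):print(n,p)
print("yaw side L",(F[2]-F[0])[1]/(F[2]-F[0])[0],"R",(F[3]-F[1])[1]/(F[3]-F[1])[0],"front",-(F[0]-F[1])[0]/(F[0]-F[1])[1],"centre",np.mean(F,0))
C=[g(190,357,111),g(285,357,111),g(180,97,111),g(280,97,111)]
print(C,np.mean(C,0))
print("pivot",g(98,455,55),"knobtop",g(430,447,96))
H=[g(88,92,66),g(345,85,66),g(92,17,66),g(335,10,66)];print("house",H)
E
```

```text
FL [556.9 -86.8  10. ]
FR [ 559.3 -204.7   10. ]
RL [731.3 -84.9  10. ]
RR [ 729.7 -203.6   10. ]
yaw side L 0.010894495412843989 R 0.006455399061032827 front 0.02035623409669192 centre [ 644.3 -145.    10. ]
[array([ 599.8, -128.7,  111. ]), array([ 599. , -158.7,  111. ]), array([ 685. , -128.5,  111. ]), array([ 684.1, -160.6,  111. ])] [ 641.975 -144.125  111.   ]
pivot [ 577.7 -100.4   55. ] knobtop [ 571.3 -205.1   96. ]
house [array([ 699.9, -100.4,   66. ]), array([ 699.9, -186.9,   66. ]), array([ 726.1, -102.6,   66. ]), array([ 726.2, -184.7,   66. ])]
```

```bash
python3 - <<'E'
from h import *
from scipy.spatial.transform import Rotation as R
s=ctrl.sense();q=s['ee_rot'];M=R.from_quat(q[[1,2,3,0]]).as_matrix();print(M.round(3))
print(np.degrees(np.arctan2(M[1,0],M[0,0])))
E
```

```text
[[ 0.441 -0.     0.897]
 [-0.897 -0.     0.441]
 [ 0.    -1.    -0.   ]]
-63.82680189544275
```

>>> drive_tool:
  gripper: [0,0,0,0,0,0,0,0,0,0,0,0,0,0,0,0]
  offset:
    - [-0.006,0,0.028]
    - [-0.006,0,0.028]
    - [-0.006,0,0.028]
    - [-0.006,0,0.028]
    - [-0.006,0,0.028]
    - [-0.006,0,0.028]
    - [-0.006,0,0.028]
    - [-0.006,0,0.028]
    - [-0.006,0,0.028]
    - [-0.006,0,0.028]
    - [-0.006,0,0.028]
    - [-0.006,0,0.028]
    - [-0.006,0,0.028]
    - [-0.006,0,0.028]
    - [-0.005,0,0.03]
    - [0,0,0]
  turn: [0,0,0,0,0,0,0,0,0,0,0,0,0,0,0,0]
  force: 25

```text
time_s: 2.03
eef_pos: [573.8, -201.9, 230.8]
ee_rot: [0.601, -0.601, 0.373, -0.373]
force: [-1.4, -0.0, 0.1]
grip_width: 1.002
```

>>> drive_tool:
  gripper: [0,0,0,0,0,0,0,0,0,0]
  offset:
    - [0,0,0]
    - [0,0,0]
    - [0,0,0]
    - [0,0,0]
    - [0,0,0]
    - [0,0,0]
    - [0,0,0]
    - [0,0,0]
    - [0,0,0]
    - [0,0,0]
  turn: [-7,-7,-7,-7,-7,-7,-7,-7,-7,0]

```text
time_s: 2.87
eef_pos: [570.8, -205.4, 231.2]
ee_rot: [0.707, -0.707, 0.004, -0.004]
force: [-0.3, -0.2, 0.1]
grip_width: 0.997
```

```bash
cat >> h.py <<'E'
from scipy.spatial.transform import Rotation as R
def st():
    s=ctrl.sense();q=s['ee_rot'];M=R.from_quat(q[[1,2,3,0]]).as_matrix()
    print('t',round(s['time_s'],2),'tcp',s['eef_pos'].round(1),'yaw',np.degrees(np.arctan2(M[1,0],M[0,0])).round(2),'ydir',M[:,1].round(3),'F',s['force'].round(1),'w',round(s['grip_width'],3))
    return s
def snap(name,n,a,b,c,d,f):
    p,dd=ctrl.capture(n);np.savez(name+".npz",p=p,d=dd)
    cv2.imwrite(f"pics/{name}.png",cv2.resize(p[b:d,a:c,::-1],None,fx=f,fy=f,interpolation=cv2.INTER_CUBIC));return p,dd
E
python3 -c "
from h import *
st()
snap('s1','scene',230,100,380,250,4)
snap('t2','top',310,120,470,240,5)"
```

```text
t 2.87 tcp [ 570.8 -205.4  231.2] yaw -0.59 ydir [-0.  0. -1.] F [-0.3 -0.2  0.1] w 0.997
```

View pics/s1.png

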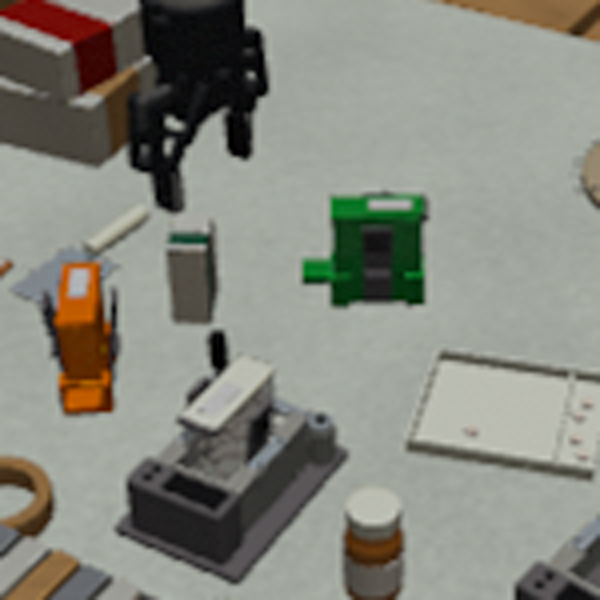

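View pics/t2.png

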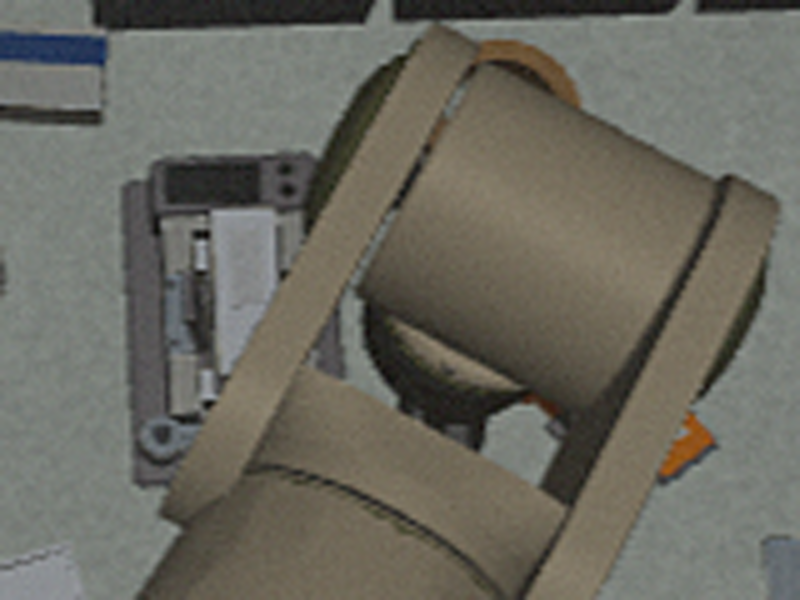

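```bash
python3 - <<'E'
from h import *
z=np.load("top0.npz");W=cloud("top",z['d'])
x,y,h=W[...,0],W[...,1],W[...,2]
m=(h>75)&(h<92)&(x>420)&(x<540)&(y>-360)&(y<-200)
print(m.sum(),x[m].min(),x[m].max(),y[m].min(),y[m].max())
c=ctrl.camera_params("scene")
for q in("clamp_knob","carton_upright"):
  for r in ctrl.pinpoint("scene",q)[:2]: print(q,r['score'],(np.linalg.inv(c['view'])@np.r_[r['centre'],1])[:3].round(0))
E
```

```text
338 420.86787892479225 476.5897382212095 -350.83580530422626 -295.5716892708341
clamp_knob 0.41 [ 570. -204.   83.]
carton_upright 0.7 [ 443. -325.    2.]
```

>>> drive_tool:
  gripper: [0,0,0,0,0,0,0,0,0]
  offset:
    - [0,0.03,0]
    - [0,0.03,0]
    - [0,0.03,0]
    - [0,0.03,0]
    - [0,0.025,0]
    - [0,0.012,0]
    - [0,0.01,0]
    - [0,0,0]
    - [0,0,0]
  turn: [0,0,0,0,0,0,0,0,0]

```text
time_s: 3.82
eef_pos: [571.5, -205.5, 65.2]
ee_rot: [-0.707, 0.707, -0.005, 0.006]
force: [0.2, 0.3, -0.8]
grip_width: 0.998
```

```bash
python3 -c "
from h import *
st()
snap('s2','scene',230,130,350,220,6)"
```

```text
t 3.82 tcp [ 571.5 -205.5   65.2] yaw -0.86 ydir [ 0.001 -0.001 -1.   ] F [ 0.2  0.3 -0.8] w 0.998
```

View pics/s2.png

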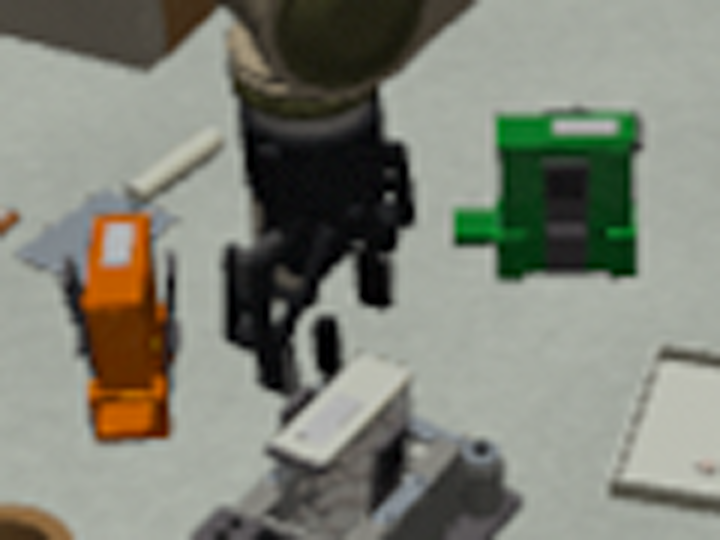

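Knob at crop (327,345) lies between the open fingers at (275,365) and (375,275). Closing on it lightly.

>>> drive_tool:
  gripper: [1,1,1,1,1,1,1,1,1,1,1,1]
  offset:
    - [0,0,0]
    - [0,0,0]
    - [0,0,0]
    - [0,0,0]
    - [0,0,0]
    - [0,0,0]
    - [0,0,0]
    - [0,0,0]
    - [0,0,0]
    - [0,0,0]
    - [0,0,0]
    - [0,0,0]
  turn: [0,0,0,0,0,0,0,0,0,0,0,0]
  force: 20

```text
time_s: 4.87
eef_pos: [571.1, -205.2, 64.5]
ee_rot: [-0.707, 0.707, -0.005, 0.005]
force: [-0.4, 0.1, 3.7]
grip_width: 0.179
```

```bash
python3 -c "
from h import *
st()
snap('s3','scene',230,130,350,220,6)"
```

```text
t 4.87 tcp [ 571.1 -205.2   64.5] yaw -0.83 ydir [ 0. -0. -1.] F [-0.4  0.1  3.7] w 0.179
```

View pics/s3.png

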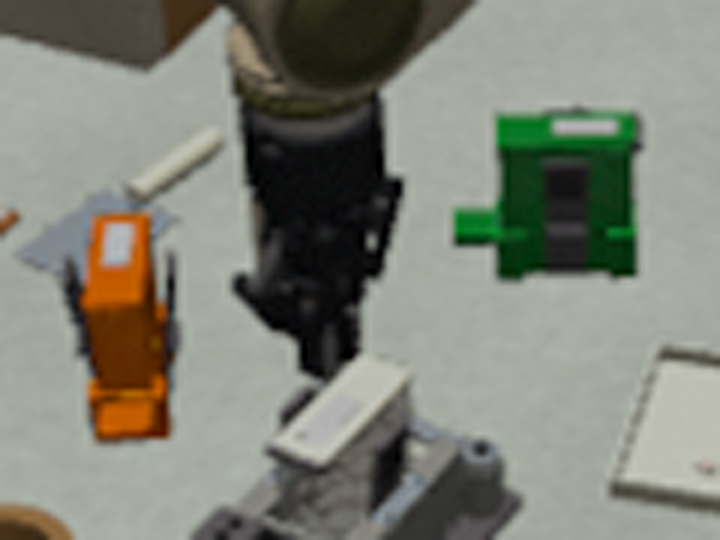

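>>> drive_tool:
  gripper: [1,1,1,1,1,1,1,1,1,1]
  offset:
    - [-0.0073,0,0.0007]
    - [-0.0073,0,0.0007]
    - [-0.0073,0,0.0007]
    - [-0.0073,0,0.0007]
    - [-0.0073,0,0.0007]
    - [-0.0073,0,0.0007]
    - [-0.0073,0,0.0007]
    - [-0.0073,0,0.0007]
    - [-0.0073,0,0.0007]
    - [0,0,0]
  turn: [4,4,4,4,4,4,4,4,4,0]

```text
time_s: 5.75
eef_pos: [510.4, -180.4, 64.5]
ee_rot: [-0.67, 0.671, -0.224, 0.224]
force: [-0.8, -2.3, 1.3]
grip_width: 0.179
```

```bash
python3 -c "
from h import *
s=st();d=s['eef_pos'][:2]-[579,-100.5];print(np.hypot(*d),np.degrees(np.arctan2(-d[0],-d[1])))
snap('s4','scene',230,130,350,220,6)"
```

```text
t 5.75 tcp [ 510.4 -180.4   64.5] yaw -36.97 ydir [-0. -0. -1.] F [-0.8 -2.3  1.3] w 0.179
105.30996779582983 40.636029067686216
```

View pics/s4.png

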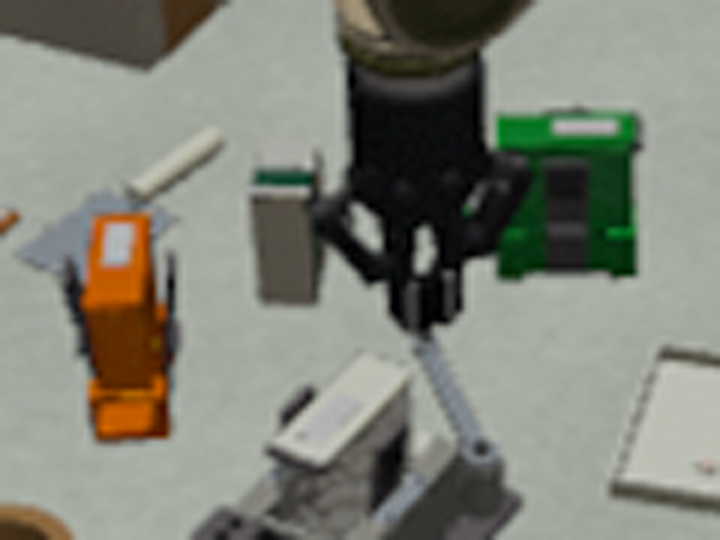

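>>> drive_tool:
  gripper: [1,1,1,1,1,1,1,1,1,1,1,1,1]
  offset:
    - [-0.0073,0,0.0007]
    - [-0.0073,0,0.0007]
    - [-0.0073,0,0.0007]
    - [-0.0073,0,0.0007]
    - [-0.0073,0,0.0007]
    - [-0.0073,0,0.0007]
    - [-0.0073,0,0.0007]
    - [-0.0073,0,0.0007]
    - [-0.0073,0,0.0007]
    - [-0.0073,0,0.0007]
    - [-0.0073,0,0.0007]
    - [-0.0073,0,0.0007]
    - [0,0,0]
  turn: [4,4,4,4,4,4,4,4,4,4,4,4,0]

```text
time_s: 6.88
eef_pos: [474.3, -103.1, 64.4]
ee_rot: [0.522, -0.522, 0.477, -0.477]
force: [-0.3, -2.0, 3.1]
grip_width: 0.176
```

```bash
python3 -c "
from h import *
s=st();d=s['eef_pos'][:2]-[579,-100.5];print(np.hypot(*d),np.degrees(np.arctan2(-d[0],-d[1])))"
```

```text
t 6.88 tcp [ 474.3 -103.1   64.4] yaw -84.82 ydir [ 0.001 -0.    -1.   ] F [-0.3 -2.   3.1] w 0.176
104.7279252614172 88.57408556603768
```

>>> drive_tool:
  gripper: [1,1,1,1,1]
  offset:
    - [-0.0018,0,0]
    - [-0.0018,0,0]
    - [-0.0018,0,0]
    - [-0.0018,0,0]
    - [0,0,0]
  turn: [1,1,1,1,0]

```text
time_s: 7.3
eef_pos: [474.4, -99.8, 64.6]
ee_rot: [-0.504, 0.506, -0.492, 0.497]
force: [-0.1, -22.8, -2.7]
grip_width: 0.183
```

>>> drive_tool:
  gripper: [1,1,1,1]
  offset:
    - [-0.0018,0,0]
    - [-0.0018,0,0]
    - [0,0,0]
    - [0,0,0]
  turn: [0,0,0,0]

```text
time_s: 7.63
eef_pos: [474.5, -99.4, 64.7]
ee_rot: [-0.503, 0.508, -0.491, 0.498]
force: [-2.9, -44.4, -8.2]
grip_width: 0.18
```

>>> drive_tool:
  gripper: [1,1,0.6,0.3,0,0,0,0,0,0]
  offset:
    - [0.003,0,0]
    - [0.003,0,0]
    - [0,0,0]
    - [0,0,0]
    - [0,0,0]
    - [0,0,0]
    - [0,0,0]
    - [0,0,0]
    - [0,0,0]
    - [0,0,0]
  turn: [0,0,0,0,0,0,0,0,0,0]

```text
time_s: 8.47
eef_pos: [473.5, -98.6, 64.3]
ee_rot: [-0.505, 0.505, -0.495, 0.495]
force: [-0.7, 0.6, -0.8]
grip_width: 1.0
```

>>> drive_tool:
  gripper: [0,0,0,0,0,0,0,0]
  offset:
    - [0,-0.02,0]
    - [0,-0.03,0]
    - [0,-0.03,0]
    - [0,-0.03,0]
    - [0,-0.03,0]
    - [0,-0.03,0]
    - [0,0,0]
    - [0,0,0]
  turn: [0,0,0,0,0,0,0,0]

```text
time_s: 9.13
eef_pos: [473.8, -98.9, 235.4]
ee_rot: [0.505, -0.505, 0.494, -0.496]
force: [-0.7, 0.1, -0.1]
grip_width: 0.997
```

```bash
python3 -c "
from h import *
s=st()
snap('s5','scene',230,130,350,240,5)
snap('t5','top',300,140,440,260,5)"
```

```text
t 9.13 tcp [473.8 -98.9 235.4] yaw -88.82 ydir [ 0.003 -0.001 -1.   ] F [-0.7  0.1 -0.1] w 0.997
```

View pics/s5.png

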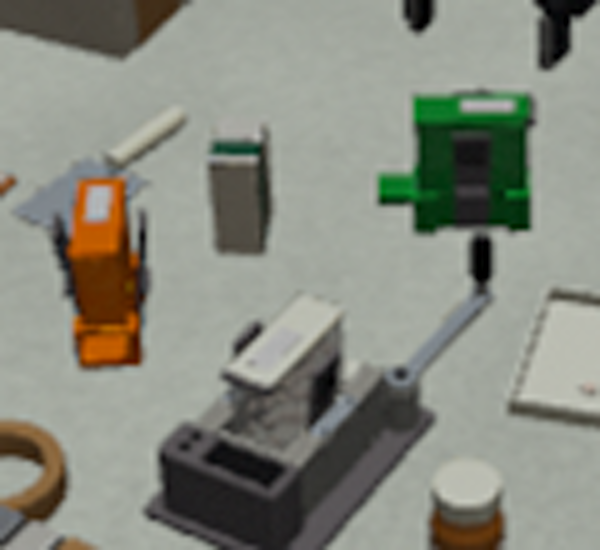

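View pics/t5.png

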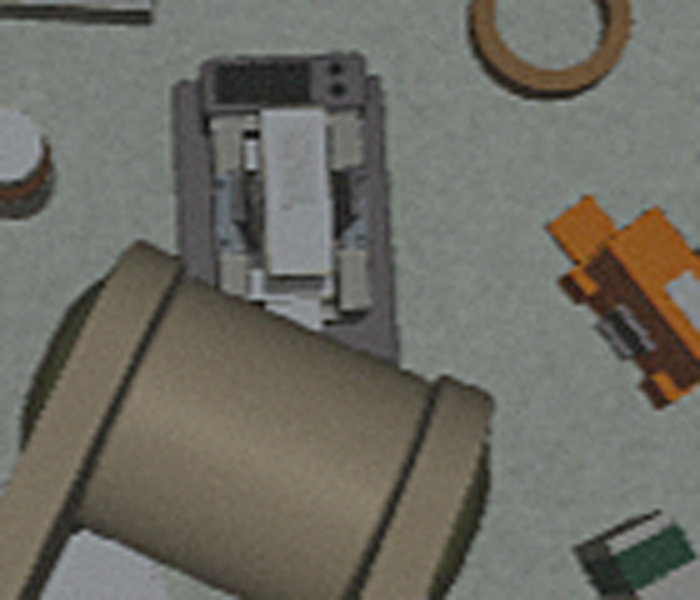

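>>> drive_tool:
  gripper: [0,0,0,0,0,0,0,0,0,0]
  offset:
    - [0.0061,0,0.0211]
    - [0.0061,0,0.0211]
    - [0.0061,0,0.0211]
    - [0.0061,0,0.0211]
    - [0.0061,0,0.0211]
    - [0.0061,0,0.0211]
    - [0.0061,0,0.0211]
    - [0.0061,0,0.0211]
    - [0,0,0]
    - [0,0,0]
  turn: [0.3,0,0,0,0,0,0,0,0,0]

```text
time_s: 10.07
eef_pos: [642.9, -144.8, 231.8]
ee_rot: [-0.503, 0.504, -0.497, 0.495]
force: [0.3, -0.2, -0.5]
grip_width: 1.002
```

```bash
python3 -c "
from h import *
s=st()
z=np.load('t5.npz');W=cloud('top',z['d']);x,y,h=W[...,0],W[...,1],W[...,2]
m=(h>107)&(h<116)&(x>590)&(x<700)&(y>-166)&(y<-122)
print(cv2.minAreaRect(np.c_[x[m],y[m]].astype(np.float32)))
for n,f in(('scene','s5'),):
  z=np.load(f+'.npz');W=cloud(n,z['d']);x,y,h=W[...,0],W[...,1],W[...,2]
  m=(h>85)&(h<100)&(x<520)&(x>440)&(y>-140)&(y<-60);print('knob',m.sum(),x[m].mean(),y[m].mean())
"
```

```text
t 10.07 tcp [ 642.9 -144.8  231.8] yaw -89.12 ydir [-0.004  0.001 -1.   ] F [ 0.3 -0.2 -0.5] w 1.002
((643.5640869140625, -143.79920959472656), (90.08464813232422, 33.528114318847656), 1.1426188945770264)
knob 20 476.4385921624222 -99.99634539224077
```

>>> drive_tool:
  gripper: [0,0,0,0,0,0,0]
  offset:
    - [0,0.025,0]
    - [0,0.025,0]
    - [0,0.025,0]
    - [0,0.025,0]
    - [0,0.01,0]
    - [0,0,0]
    - [0,0,0]
  turn: [0,0,0,0,0,0,0]

```text
time_s: 10.65
eef_pos: [642.9, -144.8, 125.1]
ee_rot: [0.504, -0.504, 0.496, -0.496]
force: [0.1, -0.3, 0.3]
grip_width: 0.998
```

```bash
python3 -c "
from h import *
s=st()
snap('s6','scene',240,130,340,230,6)"
```

```text
t 10.65 tcp [ 642.9 -144.8  125.1] yaw -89.13 ydir [ 0. -0. -1.] F [ 0.1 -0.3  0.3] w 0.998
```

View pics/s6.png

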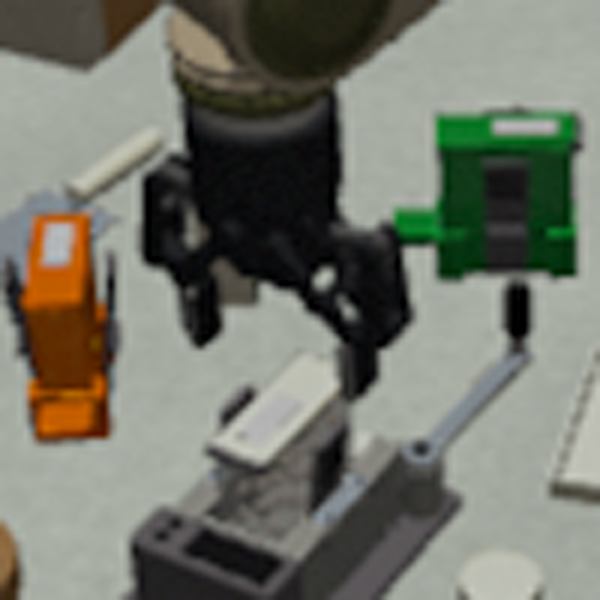

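>>> drive_tool:
  gripper: [0,0,0,0,0,0,0]
  offset:
    - [-0.0005,0.012,0]
    - [0,0.012,0]
    - [0,0.012,0]
    - [0,0.012,0]
    - [0,0.01,0]
    - [0,0,0]
    - [0,0,0]
  turn: [0,0,0,0,0,0,0]

```text
time_s: 11.28
eef_pos: [642.8, -144.3, 65.6]
ee_rot: [-0.504, 0.504, -0.497, 0.496]
force: [-0.6, 0.5, 0.4]
grip_width: 1.0
```

```bash
python3 -c "
from h import *
s=st()
snap('s7','scene',240,130,340,230,6)"
```

```text
t 11.28 tcp [ 642.8 -144.3   65.6] yaw -89.13 ydir [-0.001  0.    -1.   ] F [-0.6  0.5  0.4] w 1.0
```

View pics/s7.png

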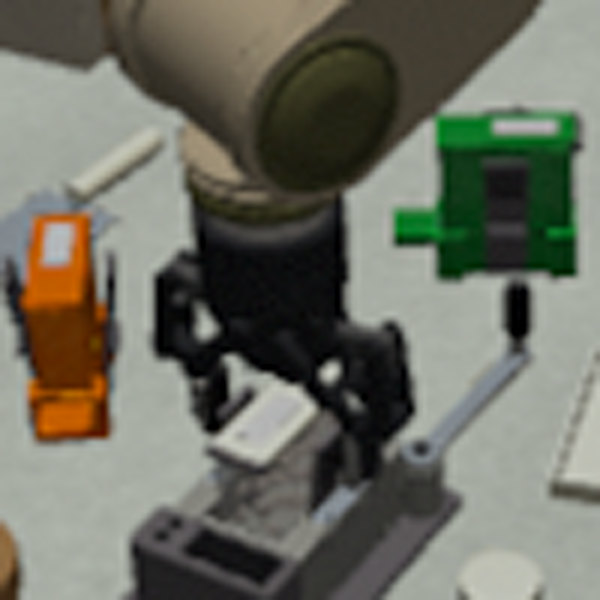

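The fingers straddle the cassette and catches, at crop (210,385) and (365,430). Closing on the catches.

>>> drive_tool:
  gripper: [0.2,0.3,0.4,0.5,0.6,0.8,1,1,1,1,1,1]
  offset:
    - [0,0,0]
    - [0,0,0]
    - [0,0,0]
    - [0,0,0]
    - [0,0,0]
    - [0,0,0]
    - [0,0,0]
    - [0,0,0]
    - [0,0,0]
    - [0,0,0]
    - [0,0,0]
    - [0,0,0]
  turn: [0,0,0,0,0,0,0,0,0,0,0,0]
  force: 35

```text
time_s: 12.33
eef_pos: [643.9, -145.2, 68.4]
ee_rot: [0.504, -0.503, 0.495, -0.498]
force: [-0.9, -1.5, 9.1]
grip_width: 0.489
```

```bash
python3 -c "
from h import *
s=st();print(s['grip_width']*85)
snap('s8','scene',240,130,340,230,6)"
```

```text
t 12.33 tcp [ 643.9 -145.2   68.4] yaw -89.14 ydir [ 0.003 -0.002 -1.   ] F [-0.9 -1.5  9.1] w 0.489
41.58767543237313
```

View pics/s8.png

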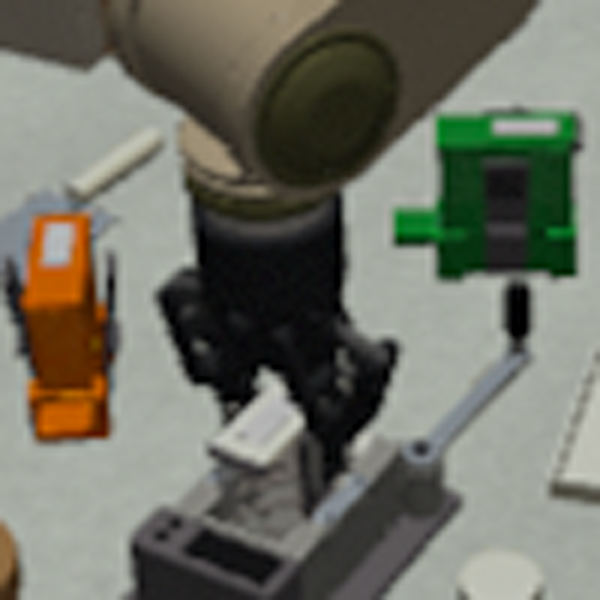

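>>> drive_tool:
  gripper: [1,1,1,1,1,1]
  offset:
    - [0,-0.002,0]
    - [0,-0.003,0]
    - [0,-0.003,0]
    - [0,-0.003,0]
    - [0,-0.003,0]
    - [0,0,0]
  turn: [0,0,0,0,0,0]

```text
time_s: 12.88
eef_pos: [643.1, -144.6, 80.9]
ee_rot: [-0.504, 0.504, -0.496, 0.496]
force: [-0.3, -3.7, -0.2]
grip_width: 0.481
```

```bash
python3 -c "
from h import *
s=st();print(s['grip_width']*85)
snap('s9','scene',240,130,340,230,6)"
```

```text
t 12.88 tcp [ 643.1 -144.6   80.9] yaw -89.13 ydir [ 0. -0. -1.] F [-0.3 -3.7 -0.2] w 0.481
40.84928815769924
```

View pics/s9.png

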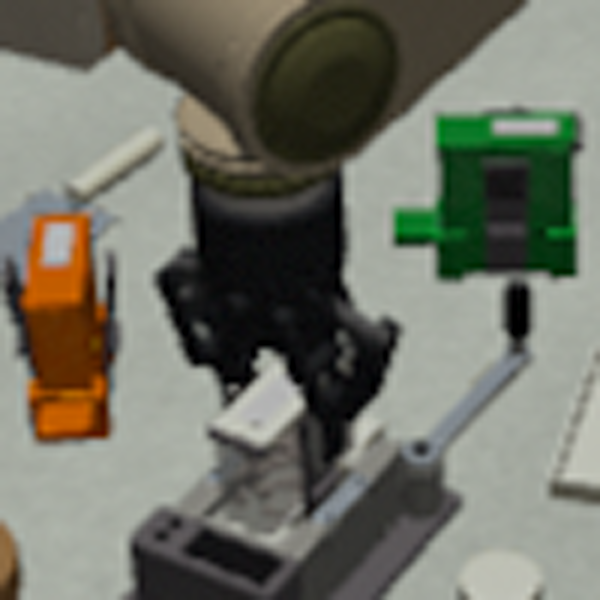

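```bash
cat >> h.py <<'E'
def tilt(f,zl,zh,n='scene'):
    z=np.load(f+'.npz');W=cloud(n,z['d']);x,y,h=W[...,0],W[...,1],W[...,2]
    hsv=cv2.cvtColor(z['p'],cv2.COLOR_RGB2HSV)
    m=(h>zl)&(h<zh)&(x>590)&(x<700)&(y>-170)&(y<-118)&(hsv[...,2]>110)&(hsv[...,1]<60)
    P=W[m];
    A=np.c_[P[:,0]-643,P[:,1]+144,np.ones(len(P))]
    k=np.ones(len(P),bool)
    for _ in range(8):
        c=np.linalg.lstsq(A[k],P[k,2],rcond=None)[0];r=P[:,2]-A@c;k=abs(r)<4
    print(f,len(P),k.sum(),'slopes deg',np.degrees(c[:2]).round(2),'z',c[2].round(1),'x',P[k,0].min().round(1),P[k,0].max().round(1),'y',P[k,1].min().round(1),P[k,1].max().round(1))
E
python3 -c "
from h import *
for f in('s5','s6','s7','s8'):tilt(f,104,118)
tilt('s9',104,135)"
```

```text
s5 205 201 slopes deg [ 0.16 -1.37] z 111.1 x 599.9 690.3 y -162.7 -128.0
s6 198 189 slopes deg [0.19 0.06] z 111.2 x 598.4 689.8 y -162.6 -127.7
s7 147 140 slopes deg [-0.31 -2.01] z 111.3 x 604.7 688.4 y -161.8 -129.1
s8 129 124 slopes deg [-0.1  -0.54] z 111.3 x 626.4 690.3 y -162.0 -126.6
s9 131 119 slopes deg [-0.12  0.12] z 123.7 x 626.5 689.8 y -161.7 -125.1
```

>>> drive_tool:
  gripper: [1,1,1,1,1,1,1,1,1,1,1,1,1,1,1,1,1,1,1]
  offset:
    - [0,-0.003,0]
    - [0,-0.005,0]
    - [0,-0.006,0]
    - [0,-0.006,0]
    - [0,-0.006,0]
    - [0,-0.006,0]
    - [0,-0.006,0]
    - [0,-0.006,0]
    - [0,-0.006,0]
    - [0,-0.006,0]
    - [0,-0.006,0]
    - [0,-0.006,0]
    - [0,-0.006,0]
    - [0,-0.006,0]
    - [0,-0.005,0]
    - [0,-0.003,0]
    - [0,0,0]
    - [0,0,0]
    - [0,0,0]
  turn: [0,0,0,0,0,0,0,0,0,0,0,0,0,0,0,0,0,0,0]

```text
time_s: 14.52
eef_pos: [642.9, -144.3, 167.9]
ee_rot: [-0.504, 0.504, -0.496, 0.496]
force: [-0.6, 0.6, -1.9]
grip_width: 0.48
```

```bash
python3 -c "
from h import *
s=st();print(s['grip_width']*85)
snap('s10','scene',230,100,350,240,4.2)
tilt('s10',195,225)
snap('t10','top',240,90,480,270,3.3)"
```

```text
t 14.52 tcp [ 642.9 -144.3  167.9] yaw -89.13 ydir [-0.001  0.    -1.   ] F [-0.6  0.6 -1.9] w 0.48
40.84240778261415
s10 131 126 slopes deg [-0.7  -2.36] z 210.8 x 602.9 689.1 y -160.8 -125.6
```

View pics/s10.png

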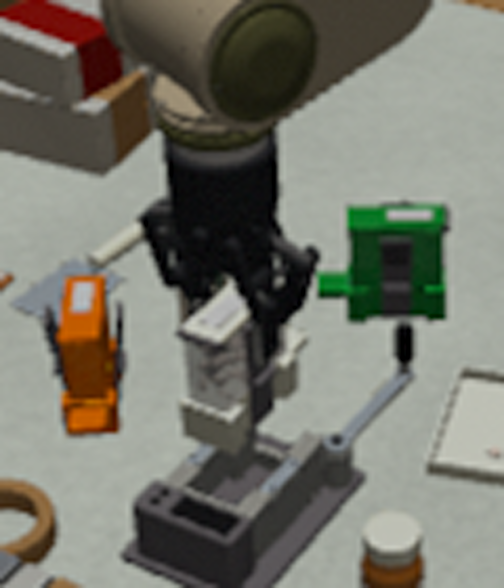

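View pics/t10.png

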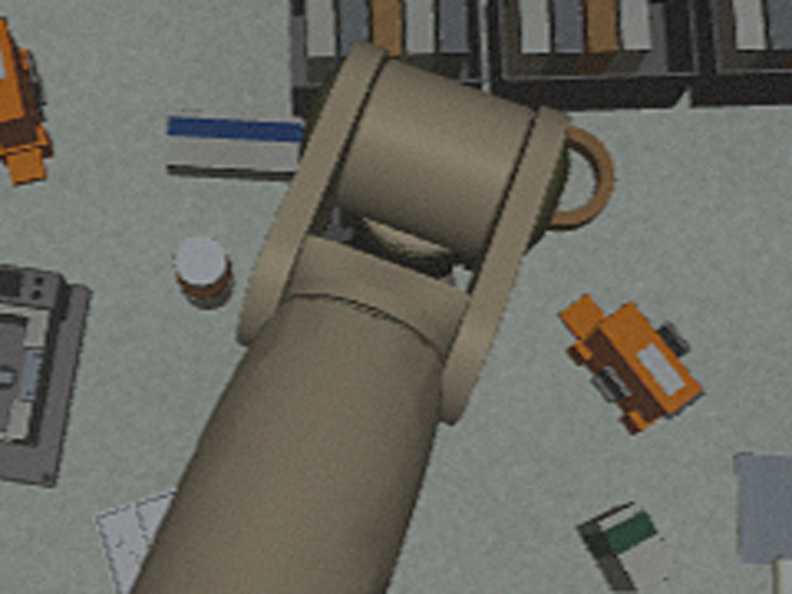

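>>> drive_tool:
  gripper: [1,1,1,1,1,1]
  offset:
    - [0,0,0]
    - [0,0,0]
    - [0,0,0]
    - [0,0,0]
    - [0,0,0]
    - [0,0,0]
  turn: [0,0,0,0,0,0]

```text
time_s: 15.12
eef_pos: [643.0, -144.3, 168.3]
ee_rot: [-0.504, 0.504, -0.496, 0.496]
force: [0.8, 0.4, -1.8]
grip_width: 0.479
```

```bash
python3 -c "
from h import *
s=st();print(s['grip_width']*85)
for i in range(3):
  snap('s11%d'%i,'scene',230,100,350,240,4.2);tilt('s11%d'%i,195,225)
z=np.load('s112.npz');W=cloud('scene',z['d']);x,y,h=W[...,0],W[...,1],W[...,2]
m=(h>85)&(h<100)&(x<520)&(x>440)&(y>-140)&(y<-60);print('knob',m.sum(),x[m].mean(),y[m].mean())
"
```

```text
t 15.12 tcp [ 643.  -144.3  168.3] yaw -89.13 ydir [-0.  0. -1.] F [ 0.8  0.4 -1.8] w 0.479
40.6827125015442
s110 131 124 slopes deg [-0.33 -0.48] z 211.1 x 603.0 688.3 y -161.3 -127.1
s111 131 122 slopes deg [-1.05  0.53] z 211.4 x 605.1 688.1 y -161.4 -126.5
s112 131 127 slopes deg [-0.07 -2.28] z 211.0 x 601.6 690.4 y -161.8 -126.9
knob 20 476.17473677832334 -99.75505278190653
```

The cassette is steady, upright and 100 mm up, and the lever is still open, so I'm handing the job in.

```bash
python3 -c "
from h import *
print(ctrl.finish_job()); st()"
```

```text
the job is handed in; nothing more can be done
None
the job is handed in; nothing more can be done
```

I gripped the clamp knob and swung the lever to its stop. Then I pinched both catches and lifted the cassette straight up about 100 mm. I handed the job in at about 15.3 s with the cassette still held there.

**Last checks**
- **Height:** the cassette's top measured at z = 211 mm, against 111 mm when seated.
- **Position:** it was over its dock, clear of it and steady.
- **Tilt:** three camera readings gave 0 to 2.3 degrees. The seated cassette's readings scattered nearly as much (up to 2.0), so I take this as noise, and the tool itself was vertical.
- **Grip:** the gripper opening held at about 41 mm through the lift. The pinched catches should give 44 mm, but the opening also read about 1 mm low on the knob.
- **Lever:** the knob is still at its open position, about (476, -100) mm.
- **Loose things:** the bottle, upright carton, tray and spatula looked undisturbed where they showed in the last pictures. I never moved near the jar or the flat carton, but I did not check them again separately.

**Possible problem:** when the lever met its stop, the wrist force briefly read about 44 N. The closed fingers were pushing the knob, not the arm or gripper body. That is well under the 120 N wrist limit, though above the 40 N figure for the arm or gripper body.

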